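# Change the stake in a ball-catch stake holder

### The arm

A 7-joint arm with a two-finger parallel gripper is mounted at the origin on a cart in front of the work surface, level with it; the furniture and walls round the work are solid. World frame = base frame: x ahead of the robot, y to its left, z up, the work surface at z = 0. Lengths are in m, angles in rad, forces in N, time in s.
With the tool pointing down it reaches from about 0.425 to 0.875 m from the base axis. Payload 9.9 kg.
Tool frame: the origin (TCP) lies on the centre line of the jaws, within the pads' length; the fingertips stand 17 mm ahead of it and the grasp point (between the pads) lies 2 mm behind it; x points along the fingers, y is the direction in which the jaws open and shut, and the axes are right-handed (so a half turn about x gives the same grasp; the last joint's range is limited). The gripper opens to 85 mm and grips with 20 to 120 N. Pads are 22 mm wide; open, the fingers measure 114 mm over their backs; the gripper's body (76 mm by 85 mm) begins 54 mm behind the grasp point. The pads swing forward as they close: fully open they stand 13 mm farther back than shut.
Start: joints at [-1.185, 0.576, 0.025, 1.437, -0.015, 1.129, -0.057], TCP at [0.306, 0.602, 0.224] pointing down, gripper open.
Joint ranges: [-2.76, 2.76], [-0.34, 2.15], [-1.52, 1.57], [0.19, 2.46], [-1.09, 4.23], [0.17, 1.99], [-2.82, 2.82]. Speed limits (rad/s): [2.22, 2.22, 3.01, 3.01, 3.14, 3.14, 3.14].

### API

Orientations are given as a unit quaternion [w, x, y, z].
In Python, from rig import manip, grab_frame, get_calibration, job_done gives the robot as it stands. The module is installed in compiled form; this text tells all that it offers.
- The arm moves only by the tool move_arm, never from a script. Its argument "rows" is a list that holds one entry, the list of rows, each a list of 4 numbers: the shift along the tool's x, y, z in m, then the turn about the tool's x in rad. A call has exactly 8 rows; each row shifts and turns the commanded pose from where the row before left it, along the tool's axes as they then stand; what a row does not reach is not made up. A row lasts 1/8 s, in which the tool goes at most 62.5 mm and 10.7 degrees, less where a joint would pass 70% of its speed; a pose out of reach is approached as far as the arm can. A call is refused whole if a number of a shift passes 0.0625 or a number of a turn 0.188, either way. A call with a gripper value outside its range is refused whole. "jaw" is the opening, from 0 (shut) to 1 (fully open), set as the call begins (left out, the last holds). The fingers move at their own pace and stop on an object; "force" is the grip in N (left out, the last holds). Time passes only in rows, so rows that do not move let the fingers close, or fill a call up. It gives the time, the measured TCP pose, the force and the opening at its end, in the units of the state.
- manip.observe(): the state, without advancing time (a new reading comes with each control period).
- grab_frame(name): name is "scene" or "top" or "wrist"; returns the picture (420x560x3 uint8, red, green, blue); there is no depth.
- get_calibration(name): a dict with "fov_y" (degrees; the focal length in pixels is half the picture's height over the tangent of half this angle, whatever the lens; pixels are square), "cx", "cy" (the principal point, pixels), "world_from_camera" (4x4, takes a point from camera to world coordinates). Camera axes: x right, y up, looking along -z (the intrinsics and any distortion apply to the point x, -y, -z); pixel columns grow to the right and rows downward; lengths in m; the calibration is good to about 2 mm. A picture is of the moment at which its call begins: read the wrist's pose just before it. get_calibration takes no time and is no camera call; for the wrist camera it gives the pose at the moment of the call.
- job_done(): hands the job in, once; it reports no verdict.
The state is a dict: "time_s": time; "joint_positions": joint angles; "joint_vel": joint speeds; "tau": joint torques, N m; "ee_pos": TCP position; "tool_rot": TCP orientation; "force": force on the tool from outside, world axes, zero at the start; "wrist_torque": the same for the moment, N m; "opening": finger opening in m.
Only numpy, scipy, OpenCV 4.12 (cv2) and the standard library are available. Lean on these libraries where they do the work, as an engineer would, in place of code of your own. Each camera call takes 0.05 s, during which the arm holds its last target.

### The job

Change the jeweller's stake in the steel holder: pull the flat-topped stake up out of the socket past its sprung ball and stand it upright in the free hole of the wooden rack; then take the domed stake from the rack, push it into the socket past the ball until it clicks, and press it firmly (a steady push of about 1.5 to 3 kg) down on the stop screw inside, so that it stands solid. Do not ram it, and leave the pointed stake standing in the rack.

Things in the scene. Friction and masses are not known exactly. Their poses are not given: they have to be found in the camera images.
- holder: Stake holder of dark steel, does not move. Origin in the middle of its underside, z up. Foot 104 x 84 x 10 mm (104 along x), on it a 46 mm square column, top face 58 mm above the worktop. A hexagonal ball plunger sticks 10 mm out of the column's -x face, 39 mm above the worktop.
- socket (a point): Middle of the socket mouth in the holder's top face: a 17 mm square hole, sides along this frame's x and y, straight down (z up), oiled. A spring ball stands 3 mm out of its -x wall, 19 mm below the mouth. At its bottom a brass stop screw, not measured, has been left at any height: its tip is 34 to 41.5 mm below the mouth; only the long shank of the domed stake reaches it.
- ball (a joint): How far the sprung ball is pressed back, in m: 0 = fully out, 0.001 to 0.003 while the thick part of a shank passes. Spring force 12 N at 0, 18 N at 0.0015. Pushing or pulling a stake past it takes about 10 to 18 N at its peak.
- flat_stake: Steel stake, about 0.26 kg, flat square top; at the start home in the holder, resting on its shoulder. Origin mid-shoulder (underside of the grip block), z up. Grip block 26 x 26 mm, sides along x and y, 49 mm tall up to the flat top. Below, a 16 mm square shank 34 mm long, tapering to 9 mm at its last 6 mm, with a groove for the ball.
- domed_stake: Steel stake, about 0.26 kg, round domed top; at the start in the rack. Origin mid-shoulder, z up; block 26 x 26 mm to 40 mm up, dome to 55 mm. Shank 16 mm square, 43 mm long, last 6 mm tapering to 9. A long groove round it holds the ball once the shoulder is 10 mm or less above the holder; on the stop screw it stands 1.5 to 9 mm above. Any quarter turn fits.
- pointed_stake: Steel stake with a conical point; stays in the rack. Origin mid-shoulder, z up; block 26 x 26 mm to 40 mm up, then a cone to 67 mm; shank 34 mm.
- rack_a (a point): Middle of the mouth of an outer hole of the rack, a wooden block that does not move, 210 x 58 mm, 50 mm high, long along this frame's x. Three 18.5 mm square holes in a row 60 mm apart, 46 mm deep, sides along x and y, z up. At the start the domed and the pointed stake stand in the outer holes, either way round, shoulders on the rack's top.
- rack_b (a point): Middle of the mouth of the rack's middle hole, the free one at the start; frame as rack_a.
- rack_c (a point): Middle of the mouth of the rack's other outer hole, on the +x side; frame as rack_a.
There are look-alikes about, which are no part of the job. Leave any yellow look-alike of the flat_stake alone.

How it is judged:
On the way, in this order (a step that is already met when the one before it is completed fails the run):
1. the flat-topped stake has been drawn out of the socket (z of flat_stake in the frame of socket above 0.036 m), for 0.05 s.
2. the flat-topped stake stands in a rack hole, shoulder down, let go ((distance between flat_stake and rack_a below 0.006 m or distance between flat_stake and rack_b below 0.006 m or distance between flat_stake and rack_c below 0.006 m) and angle between flat_stake's own z axis and vertical below 0.12 rad and contact force between flat_stake and the fingers below 0.1 N), for 0.2 s.
3. the domed stake is clicked in and pressed down on its stop with at least 14 N: ball out in its groove, shoulder less than 10.5 mm above the holder (z of domed_stake in the frame of socket below 0.0105 m and horizontal distance between domed_stake and socket below 0.0025 m and angle between domed_stake's own z axis and vertical below 0.06 rad and value of joint ball below 0.001 m and contact force between domed_stake and holder above 14 N), for 0.2 s.
At the end, for the whole second after the job is handed in: The domed stake stands in the socket with the ball out in its groove (pressed under 1 mm), shoulder under 10.5 mm above the holder, within 2.5 mm of centre, upright to 3 degrees. The flat-topped and the pointed stake stand upright (7 degrees) in rack holes, shoulder within 6 mm of the mouth (z of domed_stake in the frame of socket below 0.0105 m and horizontal distance between domed_stake and socket below 0.0025 m and angle between domed_stake's own z axis and vertical below 0.06 rad and value of joint ball below 0.001 m and linear speed of domed_stake below 0.01 m/s and (distance between flat_stake and rack_a below 0.006 m or distance between flat_stake and rack_b below 0.006 m or distance between flat_stake and rack_c below 0.006 m) and angle between each of flat_stake, pointed_stake's own z axis and vertical below 0.12 rad and (distance between pointed_stake and rack_a below 0.006 m or distance between pointed_stake and rack_c below 0.006 m)); the robot touches nothing.
It fails at once if the domed stake was rammed: pressed against the holder with more than 40 N (55 N in all, ball and walls, while it passes the ball) (contact force between domed_stake and holder above 55 N or (contact force between domed_stake and holder above 40 N and value of joint ball below 0.001 m)).
It fails at once if the pointed stake was taken out of the rack or knocked over (distance of pointed_stake from where it was at the start of the episode above 0.02 m or angle between pointed_stake's own z axis and vertical above 0.3 rad).
It also fails if it takes over 67 s, if anything falls off the work surface, if the arm or the gripper's body presses on something with over 40 N, if the wrist force passes 120 N, or if a joint passes its speed limit or range.

## Working session

There is one attempt and no reset: what is moved stays moved. The work goes in short steps, Python scripts to look and compute and a tool call to move; the robot and the scene stay as the last step left them, time stands still between calls to the robot, and variables do not carry over. Pictures are saved under pics/ and viewed, and the job is handed in when it is done.

Besides the shell and the picture viewer there is one more tool, called after "Emit:" as name(argument=value, ...) on one line, values as JSON. move_arm: Moves the arm, as the interface text tells. Its arguments: {"type":"object","properties":{"rows":{"type":"array"},"jaw":{"type":"number"},"force":{"type":"number"}},"required":["rows"]}

```bash
mkdir -p pics
python3 - <<'E'
from rig import *
import cv2,json
s=manip.observe();print(s)
for n in ["scene","top","wrist"]:
    c=get_calibration(n);print(n,c)
    cv2.imwrite(f"pics/{n}0.png",grab_frame(n)[:,:,::-1])
E
```

```text
{'time_s': 0.0, 'joint_positions': array([-1.18474583,  0.5764974 ,  0.02484204,  1.43792331, -0.01500082,
        1.12899753, -0.05649325]), 'joint_vel': array([-1.06018613e-03, -5.31584292e-04,  1.42517059e-03, -5.86604068e-04,
       -1.36674984e-05,  1.04846839e-03, -5.74534774e-04]), 'tau': array([-4.32302113e-04, -7.65767741e+01,  2.25136377e+00, -2.85985565e+01,
        1.55143737e-02,  1.24224686e-02, -4.43020826e-05]), 'ee_pos': array([0.3053892 , 0.6014362 , 0.22296055]), 'tool_rot': array([ 0.68758069,  0.16400857,  0.68779335, -0.16514932]), 'force': array([-0.13337734, -0.15476489, -0.17380654]), 'wrist_torque': array([-0.00107739,  0.00615241,  0.01211243]), 'opening': 0.08514879210210459}
scene {'fov_y': 42.98372029811743, 'cx': 274.6206753610521, 'cy': 205.35122367946045, 'world_from_camera': array([[ 0.68682733,  0.39626326, -0.60929766, -0.09608817],
       [-0.72655506,  0.39698107, -0.56082418, -0.54537121],
       [ 0.01964562,  0.82787768,  0.56056453,  0.61451357],
       [ 0.        ,  0.        ,  0.        ,  1.        ]])}
top {'fov_y': 45.56465077096712, 'cx': 287.8723922062617, 'cy': 209.31847930472864, 'world_from_camera': array([[ 0.02443593,  0.98864513, -0.14826898,  0.36578477],
       [-0.99969854,  0.02452029, -0.00125917,  0.00633768],
       [ 0.00239072,  0.14825506,  0.98894627,  0.90113883],
       [ 0.        ,  0.        ,  0.        ,  1.        ]])}
wrist {'fov_y': 63.877190405267925, 'cx': 282.08487652965533, 'cy': 208.35426259416224, 'world_from_camera': array([[ 4.53234163e-01, -8.57138208e-01, -2.44730232e-01,
         2.43638141e-01],
       [ 8.91391446e-01,  4.35729126e-01,  1.24745414e-01,
         6.33516041e-01],
       [-2.87970799e-04, -2.74689319e-01,  9.61532992e-01,
         3.71629258e-01],
       [ 0.00000000e+00,  0.00000000e+00,  0.00000000e+00,
         1.00000000e+00]])}
```

View pics/scene0.png

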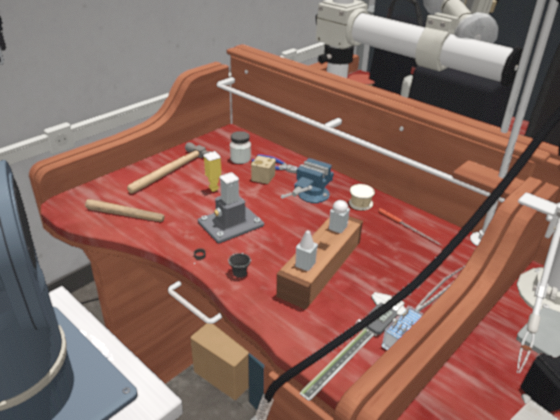

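View pics/top0.png

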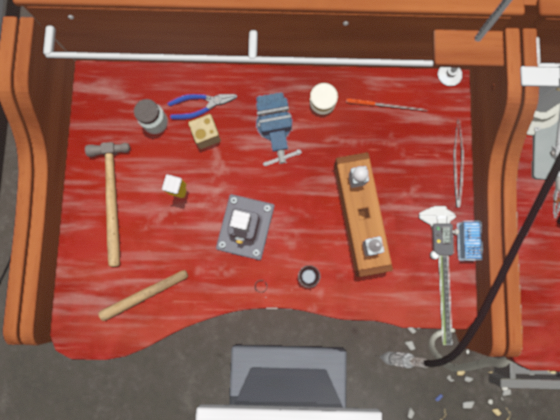

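View pics/wrist0.png

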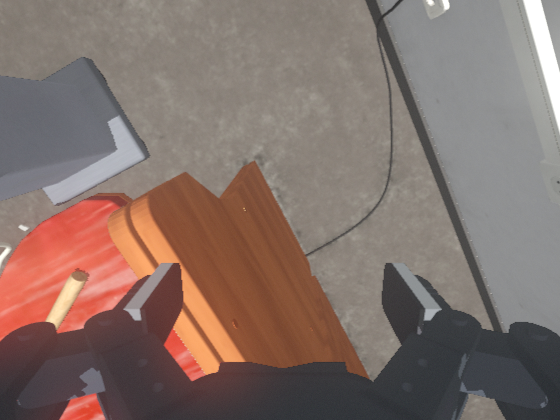

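```bash
cat > h.py <<'E'
import numpy as np, cv2
from rig import *
def ray(n,px,cal=None):
    c=cal or get_calibration(n);f=210/np.tan(np.radians(c['fov_y']/2))
    d=np.array([(px[0]-c['cx'])/f,-(px[1]-c['cy'])/f,-1.]);M=np.array(c['world_from_camera'])
    return M[:3,3],M[:3,:3]@d
def at(n,px,z,cal=None):
    o,d=ray(n,px,cal);return o+d*(z-o[2])/d[2]
def proj(n,P,cal=None):
    c=cal or get_calibration(n);f=210/np.tan(np.radians(c['fov_y']/2));M=np.array(c['world_from_camera'])
    p=M[:3,:3].T@(np.array(P)-M[:3,3]);return np.array([c['cx']+f*p[0]/-p[2],c['cy']-f*p[1]/-p[2]])
def crop(src,dst,x,y,w,h,k):
    im=cv2.imread(src);cv2.imwrite(dst,cv2.resize(im[y:y+h,x:x+w],None,fx=k,fy=k,interpolation=cv2.INTER_CUBIC))
E
python3 - <<'E'
from h import *
a=cv2.imread('pics/top0.png')[140:290,200:400];b=cv2.imread('pics/scene0.png')[140:300,190:370]
cv2.imwrite('pics/c1.png',cv2.resize(a,(800,600),interpolation=2));cv2.imwrite('pics/c2.png',cv2.resize(b,(675,600),interpolation=2))
for n,p,z in [('holder top',(243,222),.107),('dom/rack upper',(359,176),.09),('rack lower',(374,245),.1)]:print(n,at('top',p,z))
E
```

```text
holder top [0.46256148 0.07860338 0.107     ]
dom/rack upper [ 0.54614581 -0.10912533  0.09      ]
rack lower [ 0.43147684 -0.13213624  0.1       ]
```

View pics/c1.png

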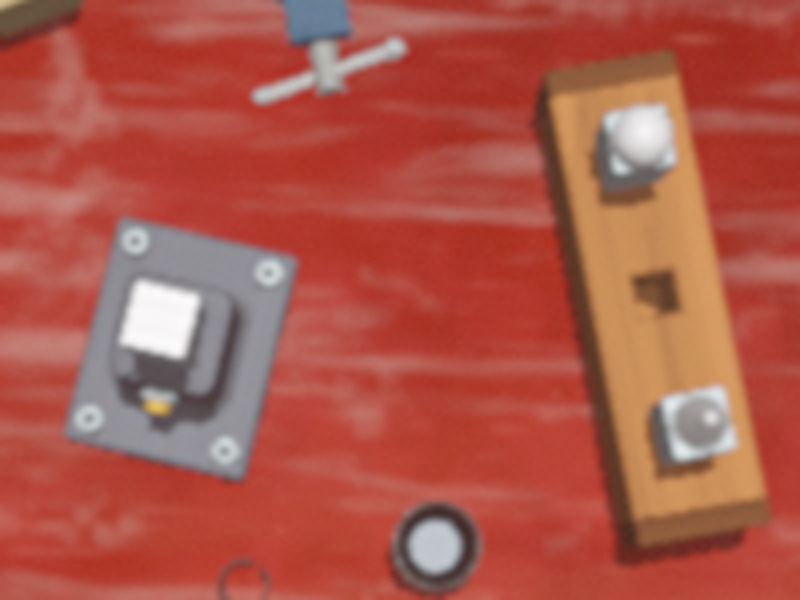

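View pics/c2.png

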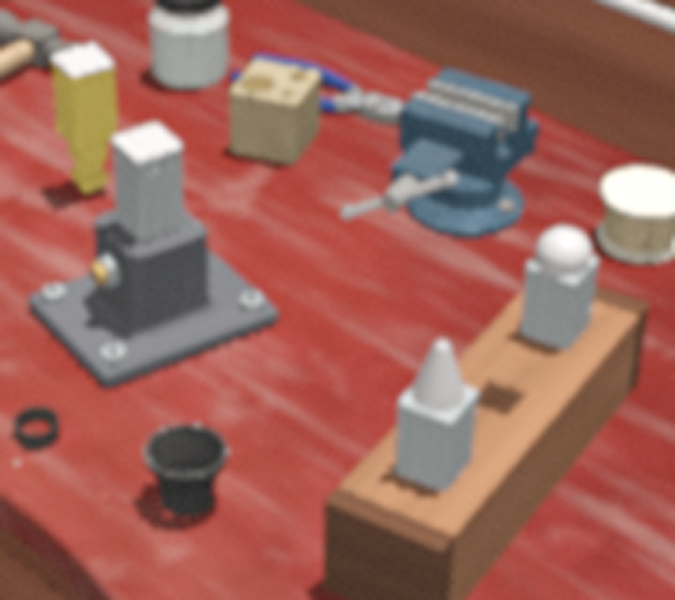

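Run:
```python
from h import *
def fit(px,loc,z):
    W=np.array([at('top',(200+x/4,140+y/4),z) for x,y in px]);L=np.array(loc)
    A=(L-L.mean(0));B=W[:,:2]-W[:,:2].mean(0)
    th=np.arctan2((A[:,0]*B[:,1]-A[:,1]*B[:,0]).sum(),(A*B).sum());R=np.array([[np.cos(th),-np.sin(th)],[np.sin(th),np.cos(th)]])
    t=W[:,:2].mean(0)-R@L.mean(0);print(t,th,np.degrees(th),'res mm',1000*np.linalg.norm(B-A@R.T,axis=1));return t,th,R
# corners: far-left,far-right,near-right,near-left
h=fit([(120,218),(297,260),(243,479),(67,437)],[(.052,.042),(.052,-.042),(-.052,-.042),(-.052,.042)],.01)
r=fit([(547,98),(680,75),(768,500),(637,528)],[(.105,.029),(.105,-.029),(-.105,-.029),(-.105,.029)],.05)
for k in (-.06,0,.06):print(k,r[0]+r[2]@[k,0])
print('hole',at('top',(200+658/4,140+291/4),.05))
print('flat top',at('top',(200+160/4,140+319/4),.107))
print([at('top',(200+x/4,140+y/4),.107)[:2] for x,y in [(135,279),(202,295),(188,361),(120,343)]])
```

```text
[0.4656623  0.08268976] -0.2049009413856873 -11.739959159657344 res mm [1.28053116 1.85545076 1.94499912 2.36534669]
[ 0.48815585 -0.12422501] 0.20680980193032786 11.849328812544291 res mm [10.51813163 10.93226109 11.45694283  9.98468868]
-0.06 [ 0.42943439 -0.13654534]
0 [ 0.48815585 -0.12422501]
0.06 [ 0.54687731 -0.11190469]
hole [ 0.49069404 -0.12449647  0.05      ]
flat top [0.46606837 0.08353973 0.107     ]
[array([0.48199238, 0.09419313]), array([0.4761774 , 0.06708548]), array([0.44946647, 0.07172352]), array([0.45601628, 0.09913504])]
```

```bash
cat >> h.py <<'E'
from scipy.spatial.transform import Rotation as Ro
def Rt(s=None):
    s=s or manip.observe();q=s['tool_rot'];return Ro.from_quat([q[1],q[2],q[3],q[0]]).as_matrix()
def plan(P,yaw,s=None):
    """shift in current tool frame to P, and turn about tool x so that tool y (mod pi) lies at world angle yaw"""
    s=s or manip.observe();R=Rt(s);d=R.T@(np.array(P)-s['ee_pos'])
    y=R[:,1];z=R[:,2];u=np.array([np.cos(yaw),np.sin(yaw),0])
    a=np.arctan2(u@z,u@y);a=(a+np.pi/2)%np.pi-np.pi/2
    print('pos',s['ee_pos'].round(4),'shift',d.round(4),'turn',round(a,4),'y ang',round(np.degrees(np.arctan2(y[1],y[0])),2),'tilt',(R[:2,0]).round(4))
E
python3 - <<'E'
from h import *
print(Rt().round(3));plan([.41,.083,.26],np.pi/2-.205)
E
```

```text
[[-0.001  0.453  0.892]
 [-0.001  0.892 -0.453]
 [-1.    -0.001  0.   ]]
pos [0.3054 0.6016 0.2231] shift [-0.0363 -0.4151  0.328 ] turn -0.2648 y ang 63.08 tilt [-0.0005 -0.0012]
```

Run:
```python
from h import *
plan([.462,.083,.26],np.pi/2-.205)
```

```text
pos [0.3054 0.6016 0.2231] shift [-0.0363 -0.3916  0.3744] turn -0.2648 y ang 63.08 tilt [-0.0005 -0.0012]
```

Emit:
move_arm(rows=[[[-0.0045,-0.043,0.041,0],[-0.0045,-0.043,0.041,0],[-0.0045,-0.043,0.041,0],[-0.0045,-0.043,0.041,0],[-0.0045,-0.043,0.041,0],[-0.0045,-0.043,0.041,0],[-0.0045,-0.043,0.041,0],[-0.0045,-0.043,0.041,0]]])

```text
time_s: 1.15
ee_pos: [0.4425, 0.1448, 0.26]
tool_rot: [0.688, 0.165, 0.688, -0.164]
force: [1.4, 0.6, -0.1]
opening: 0.0854
```

Emit:
move_arm(rows=[[[0,-0.0475,0.046,0],[0,0,0,-0.14],[0,0,0,-0.125],[0,0,0,0],[0,0,0,0],[0,0,0,0],[0,0,0,0],[0,0,0,0]]], jaw=0.85)

```text
time_s: 2.15
ee_pos: [0.4607, 0.0871, 0.2598]
tool_rot: [0.703, 0.072, 0.703, -0.072]
force: [-0.0, -0.2, -0.6]
opening: 0.0726
```

Run:
```python
from h import *
import pickle
s=manip.observe();plan([.462,.083,.26],np.pi/2-.205);print(s['time_s'],s['force'],s['joint_positions'].round(2))
c=get_calibration('wrist');pickle.dump(c,open('c1.pkl','wb'));cv2.imwrite('pics/w1.png',grab_frame('wrist')[:,:,::-1])
print(proj('wrist',[.466,.083,.107],c))
```

```text
pos [0.4607 0.0871 0.2598] shift [-0.0002 -0.0037  0.0021] turn 0.0 y ang 78.26 tilt [ 0. -0.]
2.15 [-0.02705666 -0.21080195 -0.56315677] [-0.38  0.24  0.12  1.91 -0.03  1.    1.12]
[278.28495266 197.14489403]
```

View pics/w1.png

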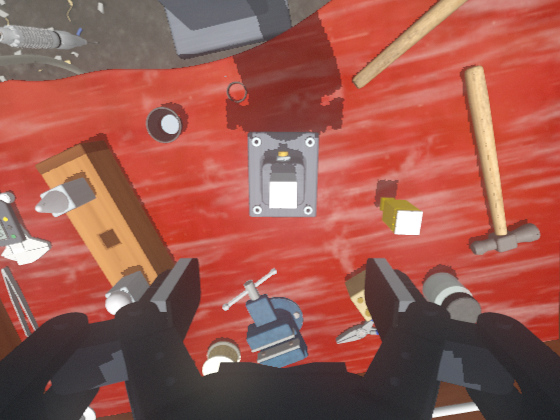

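Run:
```python
from h import *
crop('pics/w1.png','pics/c3.png',233,120,100,110,5.4)
crop('pics/w1.png','pics/c4.png',30,130,160,120,5)
```

```text
(no output)
```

View pics/c3.png

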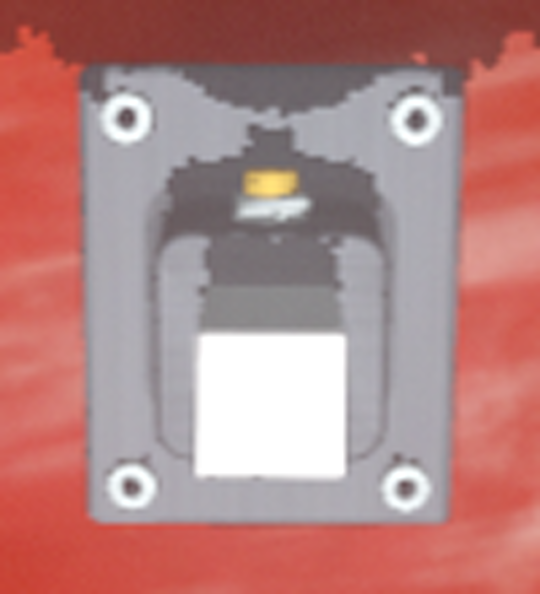

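View pics/c4.png

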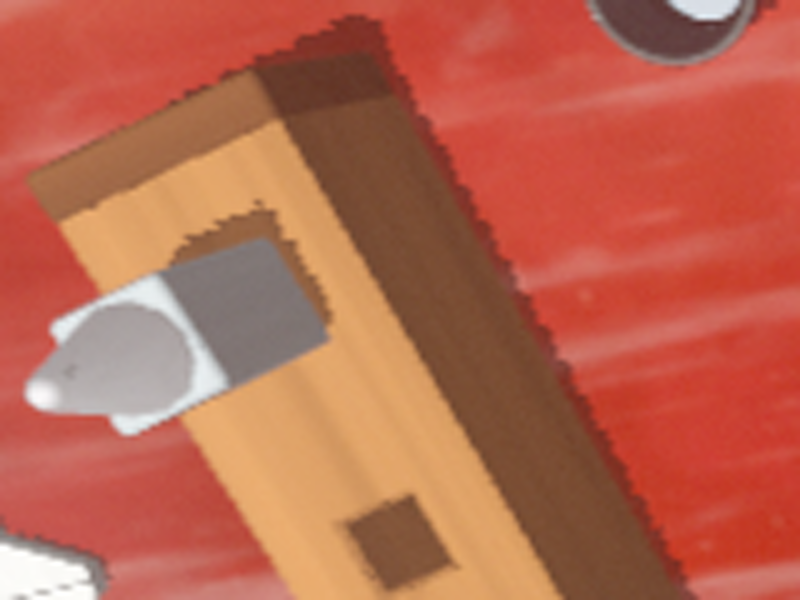

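Run:
```python
from h import *
import pickle
c=pickle.load(open('c1.pkl','rb'))
def pts(l,k,o,z):return np.array([at('wrist',(o[0]+x/k,o[1]+y/k),z,c)[:2] for x,y in l])
def show(n,p):
    e=np.degrees([np.arctan2(*(p[(i+1)%4]-p[i])[::-1])%90 for i in range(4)]);print(n,p.mean(0).round(4),'edges',[round(1000*np.linalg.norm(p[(i+1)%4]-p[i]),1) for i in range(4)],e.round(1))
show('flat',pts([(197,334),(346,334),(347,475),(196,477)],5.4,(233,120),.107))
show('screws',pts([(127,119),(415,119),(405,487),(132,486)],5.4,(233,120),.01))
show('foot',pts([(82,68),(466,68),(449,521),(92,518)],5.4,(233,120),.01))
show('hole',pts([(345,524),(413,494),(460,566),(390,592)],5,(30,130),.05))
show('pointed',pts([(50,326),(163,272),(229,385),(125,436)],5,(30,130),.09))
```

```text
flat [0.4651 0.0879] edges [np.float64(25.1), np.float64(24.7), np.float64(26.0), np.float64(25.1)] [  78.2 5145.9 5055.6  167.2]
screws [0.4664 0.0877] edges [np.float64(62.1), np.float64(82.7), np.float64(62.3), np.float64(82.4)] [  78.2 5144.6 5054.6  167.8]
foot [0.4651 0.0885] edges [np.float64(82.2), np.float64(101.5), np.float64(81.9), np.float64(100.8)] [  78.2 5144.4 5054.3  167.9]
hole [ 0.4886 -0.1172] edges [np.float64(17.9), np.float64(19.3), np.float64(18.0), np.float64(18.3)] [ 101.9   13.8 5075.6 4990.1]
pointed [ 0.4301 -0.129 ] edges [np.float64(26.1), np.float64(24.3), np.float64(24.7), np.float64(24.7)] [ 102.4    9.7 5080.  4989.8]
```

Run:
```python
from h import *
def S(l,z):return np.mean([at('scene',(190+x/3.75,140+y/3.75),z) for x,y in l],0)
print(S([(112,141),(150,122),(184,141),(147,163)],.107))
print(S([(500,397)],.05),S([(28,302),(110,384),(277,312)],.01))
for n in ['top','scene']:
  print(n,proj(n,[.465,.0879,.107]),proj(n,[.466,.083,.107]),proj(n,[.4886,-.1172,.05]))
```

```text
[0.46258575 0.08270956 0.107     ]
[ 0.48682871 -0.12374623  0.05      ] [0.44029572 0.06955283 0.01      ]
top [237.25077178 220.34519423] [240.33540635 219.80063875] [360.25516211 213.85110467]
scene [228.59295482 176.23894657] [230.80519156 177.01887706] [321.01171474 243.72735008]
```

Run:
```python
from h import *
import pickle
c=pickle.load(open('c1.pkl','rb'))
R=Rt();p=manip.observe()['ee_pos']
print(proj('wrist',p,c),[proj('wrist',p+R@np.array([a,b,0]),c) for a in(0.017,) for b in (-.036,.036)])
M=c['world_from_camera'];print((R.T@(M[:3,3]-p)).round(4),(R.T@M[:3,:3]).round(4))
crop('pics/w1.png','pics/c5.png',130,240,300,90,2.66)
```

```text
[281.04508368 262.2954257 ] [array([213.0855295 , 248.59020009]), array([349.11091714, 248.45650829])]
[-0.1486  0.0004 -0.0695] [[-1.000e-03  2.749e-01 -9.615e-01]
 [ 1.000e+00  9.000e-04 -8.000e-04]
 [ 6.000e-04 -9.615e-01 -2.749e-01]]
```

View pics/c5.png

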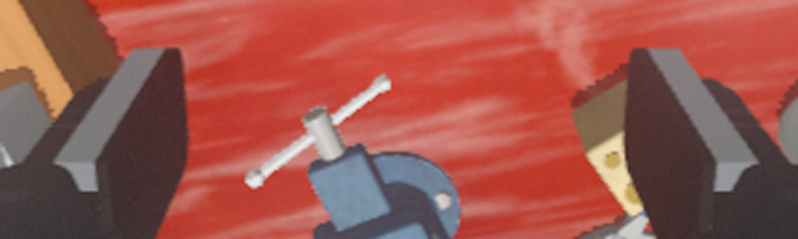

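Emit:
move_arm(rows=[[[0.02,0,0.0003,0],[0.02,-0.0003,0.0003,0],[0.02,-0.0003,0.0003,0],[0.02,-0.0003,0.0003,0],[0.01,-0.0003,0.0003,0],[0.01,0,0.0003,0],[0,0,0,0],[0,0,0,0]]])

```text
time_s: 3.2
ee_pos: [0.4626, 0.0855, 0.1602]
tool_rot: [0.704, 0.072, 0.703, -0.072]
force: [0.0, 0.7, 0.4]
opening: 0.0723
```

Run:
```python
from h import *
import pickle
s=manip.observe();plan([.465,.085,.107],np.pi/2-.205)
c=get_calibration('wrist');pickle.dump(c,open('c2.pkl','wb'));cv2.imwrite('pics/w2.png',grab_frame('wrist')[:,:,::-1])
print(proj('wrist',[.466,.083,.107],c),proj('wrist',[.466,.088,.107],c))
```

```text
pos [0.4626 0.0855 0.1602] shift [0.0532 0.     0.0025] turn 0.0002 y ang 78.26 tilt [0.0006 0.0002]
[278.54138963 231.89647069] [286.2454519  230.37947176]
```

View pics/w2.png

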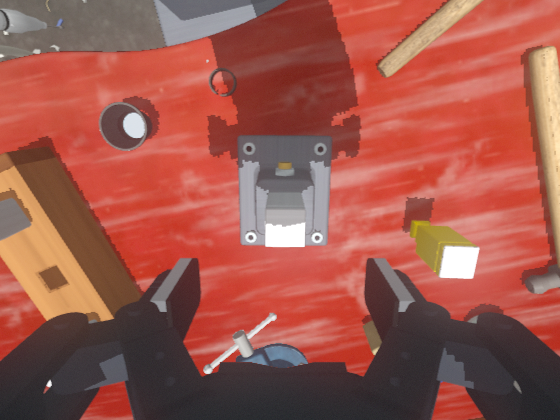

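Run:
```python
from h import *
crop('pics/w2.png','pics/c6.png',225,125,120,130,4.6)
```

```text
(no output)
```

View pics/c6.png

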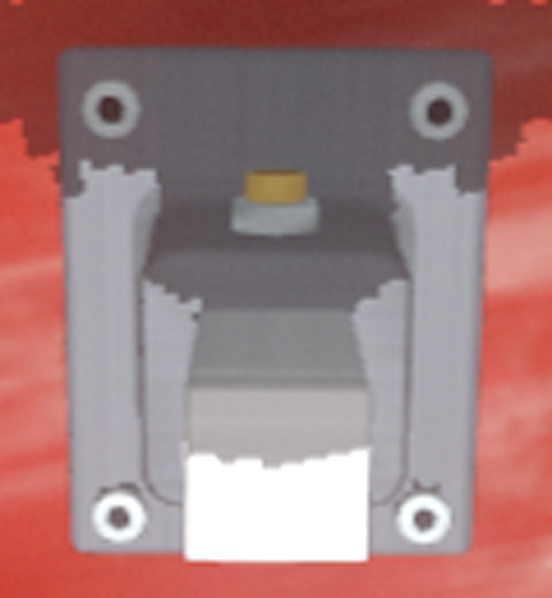

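Run:
```python
from h import *
import pickle
c=pickle.load(open('c2.pkl','rb'))
P=np.array([at('wrist',(225+x/4.6,125+y/4.6),.107,c)[:2] for x,y in [(188,387),(369,387),(368,560),(185,560)]])
print(P.mean(0),[np.linalg.norm(P[i]-P[i-1]) for i in range(4)])
W=np.array([at('wrist',(225+x/4.6,125+y/4.6),.01,c)[:2] for x,y in [(110,109),(439,111),(423,518),(119,517)]]);print(W.mean(0))
```

```text
[0.46447275 0.08771684] [np.float64(0.025224706154436238), np.float64(0.024533437424181584), np.float64(0.025220274965916268), np.float64(0.025624775957667666)]
[0.46632568 0.08741636]
```

Run:
```python
from h import *
plan([.4655,.0868,.084],np.pi/2-.205)
```

```text
pos [0.4626 0.0855 0.1603] shift [0.0763 0.0018 0.0025] turn 0.0001 y ang 78.26 tilt [0.0009 0.0003]
```

Emit:
move_arm(rows=[[[0.01,0.0009,0.0012,0],[0.014,0.0009,0.0013,0],[0.014,0,0,0],[0.014,0,0,0],[0.014,0,0,0],[0.01,0,0,0],[0,0,0,0],[0,0,0,0]]])

```text
time_s: 4.25
ee_pos: [0.4653, 0.0867, 0.084]
tool_rot: [0.703, 0.072, 0.703, -0.072]
force: [0.6, 0.4, -0.2]
opening: 0.0725
```

Emit:
move_arm(rows=[[[0,0,0,0],[0,0,0,0],[0,0,0,0],[0,0,0,0],[0,0,0,0],[0,0,0,0],[0,0,0,0],[0,0,0,0]]], jaw=0, force=40)

```text
time_s: 5.25
ee_pos: [0.4652, 0.0867, 0.0842]
tool_rot: [0.704, 0.072, 0.703, -0.072]
force: [-0.7, -0.6, 5.3]
opening: 0.0254
```

Run:
```python
from h import *
plan([.4655,.0868,.084],np.pi/2-.205);s=manip.observe();print(s['force'],s['wrist_torque'],s['opening'])
```

```text
pos [0.4652 0.0867 0.0842] shift [0.0002 0.0002 0.0003] turn 0.0002 y ang 78.27 tilt [0.0006 0.0002]
[-0.70301026 -0.55856078  5.26138593] [-0.04677817  0.24459428 -0.01455654] 0.025424812117033888
```

Emit:
move_arm(rows=[[[-0.003,0,0,0],[-0.003,0,0,0],[-0.004,0,0,0],[-0.005,0,0,0],[-0.005,0,0,0],[-0.005,0,0,0],[-0.005,0,0,0],[-0.005,0,0,0]]], force=80)

```text
time_s: 6.25
ee_pos: [0.465, 0.0867, 0.1192]
tool_rot: [0.703, 0.072, 0.703, -0.072]
force: [-1.1, 0.5, -2.3]
opening: 0.0239
```

Run:
```python
from h import *
plan([.484,-.08,.14],np.pi/2+.2065);s=manip.observe();print(s['force'],s['wrist_torque'],s['opening'])
cv2.imwrite('pics/s1.png',grab_frame('scene')[:,:,::-1]);crop('pics/s1.png','pics/c7.png',150,120,240,180,3.3)
```

```text
pos [0.465  0.0867 0.1192] shift [-0.0208 -0.1593  0.0525] turn -0.4112 y ang 78.27 tilt [-0.0001  0.    ]
[-1.05208333  0.51574632 -2.26149731] [ 0.00599977  0.00998869 -0.03670548] 0.02392088513168618
```

View pics/c7.png

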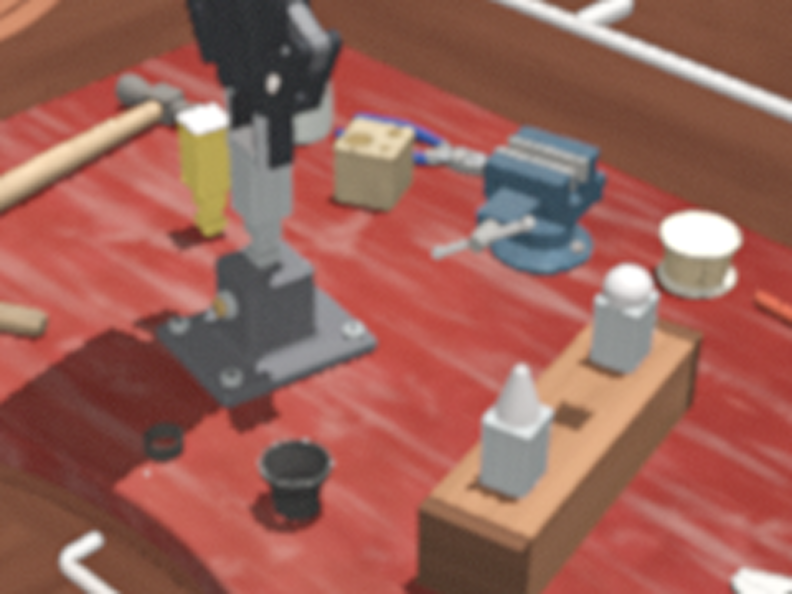

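Emit:
move_arm(rows=[[[-0.013,0,0,0],[-0.013,0,0,0],[0,-0.03,0.01,0],[0,-0.045,0.015,0],[0,-0.045,0.015,0],[0,-0.039,0.012,0],[0,0,0,-0.14],[0,0,0,-0.14]]])

```text
time_s: 7.3
ee_pos: [0.4838, -0.0804, 0.1456]
tool_rot: [0.707, -0.028, 0.706, 0.028]
force: [0.2, 0.3, -3.4]
opening: 0.0238
```

Emit:
move_arm(rows=[[[0,0,0,-0.131],[0,0,0,0],[0,0,0,0],[0,0,0,0],[0,0,0,0],[0,0,0,0],[0,0,0,0],[0,0,0,0]]])

```text
time_s: 8.3
ee_pos: [0.4837, -0.0796, 0.1448]
tool_rot: [0.703, -0.073, 0.703, 0.073]
force: [0.3, 0.1, -2.7]
opening: 0.0238
```

Run:
```python
from h import *
import pickle
s=manip.observe();plan([.489,-.119,.145],np.pi/2+.2065)
c=get_calibration('wrist');pickle.dump(c,open('c3.pkl','wb'));cv2.imwrite('pics/w3.png',grab_frame('wrist')[:,:,::-1])
```

```text
pos [ 0.4837 -0.0796  0.1448] shift [-0.0002 -0.0396 -0.0028] turn -0.0004 y ang 101.81 tilt [-0.0001 -0.    ]
```

View pics/w3.png

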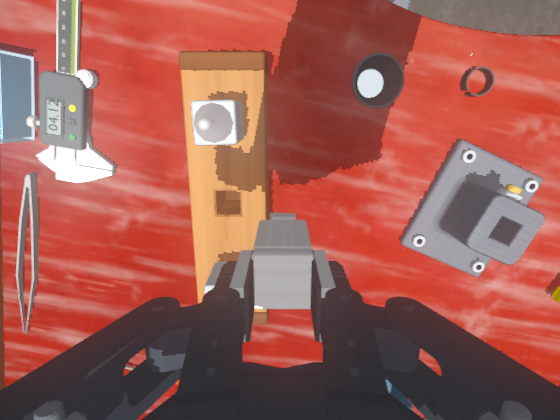

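Run:
```python
from h import *
crop('pics/w3.png','pics/c8.png',170,40,160,200,3)
```

```text
(no output)
```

View pics/c8.png

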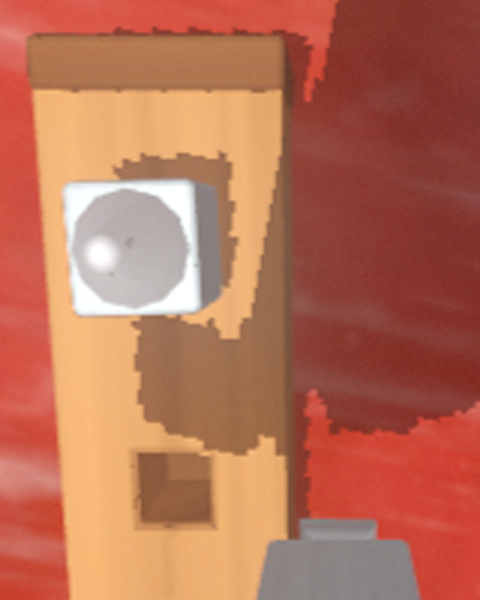

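Run:
```python
from h import *
import pickle
c=pickle.load(open('c3.pkl','rb'))
R=Rt();p=manip.observe()['ee_pos']
H=np.array([at('wrist',(170+x/3,40+y/3),.05,c) for x,y in [(130,449),(212,451),(216,530),(136,529)]])
print(H.mean(0),[np.linalg.norm(H[i]-H[i-1]) for i in range(4)],'tool',(R.T@(H.mean(0)-p)).round(4))
e=H[3]+H[2]-H[0]-H[1];print('axis deg',np.degrees(np.arctan2(e[1],e[0])), np.degrees(np.arctan2(*(H[1]+H[2]-H[0]-H[3])[1::-1])))
for zz in (-.056,-.05,-.06):
  q=at('wrist',(282.7,213.3),p[2]+zz,c);print(zz,(R.T@(q-p)).round(4))
T=np.array([at('wrist',(170+x/3,40+y/3),.09,c) for x,y in [(65,183),(192,181),(200,312),(75,315)]]);print(T.mean(0),(R.T@(T.mean(0)-p)).round(4))
for z,pts in ((.05,[(32,92),(282,92)]),):print([(R.T@(at('wrist',(170+x/3,40+y/3),z,c)-p)).round(4) for x,y in pts])
print([(R.T@(at('wrist',(170+x/3,40+y/3),.05,c)-p)).round(4) for x,y in [(70,595),(50,350),(288,455),(285,250)]])
```

```text
[ 0.48842947 -0.1196466   0.05      ] [np.float64(0.020659291324677777), np.float64(0.02020521472393269), np.float64(0.020418717996823706), np.float64(0.020165890470613887)] tool [ 0.0948 -0.0402 -0.0035]
axis deg 12.709849692250522 100.67246694607852
-0.056 [ 0.056   0.0008 -0.0075]
-0.05 [ 0.05    0.0008 -0.0093]
-0.06 [ 0.06    0.0008 -0.0062]
[ 0.42990822 -0.13091498  0.09      ] [ 0.0548 -0.0392 -0.0631]
[array([ 0.0948, -0.0678, -0.096 ]), array([ 0.0948, -0.0117, -0.096 ])]
[array([ 0.0948, -0.068 ,  0.0244]), array([ 0.0948, -0.0682, -0.0384]), array([ 0.0948, -0.0115, -0.0125]), array([ 0.0948, -0.0115, -0.0616])]
```

Emit:
move_arm(rows=[[[0,-0.0203,-0.0018,0],[0,-0.0203,-0.0018,0],[0,0,0,0],[0.01,0,0,0],[0.015,0,0,0],[0.015,0,0,0],[0.01,0,0,0],[0,0,0,0]]])

```text
time_s: 9.35
ee_pos: [0.4879, -0.1195, 0.094]
tool_rot: [0.703, -0.073, 0.704, 0.073]
force: [-0.0, 0.3, -3.1]
opening: 0.0241
```

Run:
```python
from h import *
plan([.489,-.119,.078],np.pi/2+.2065);print(manip.observe()['force'],manip.observe()['wrist_torque'])
cv2.imwrite('pics/s2.png',grab_frame('scene')[:,:,::-1]);crop('pics/s2.png','pics/c9.png',250,130,140,170,3.5)
```

```text
pos [ 0.4879 -0.1195  0.094 ] shift [0.016  0.0002 0.0012] turn 0.0004 y ang 101.85 tilt [-0.0017  0.0005]
[-0.03169473  0.25659349 -3.08180828] [-0.0319214  -0.00275545 -0.02128798]
```

View pics/c9.png

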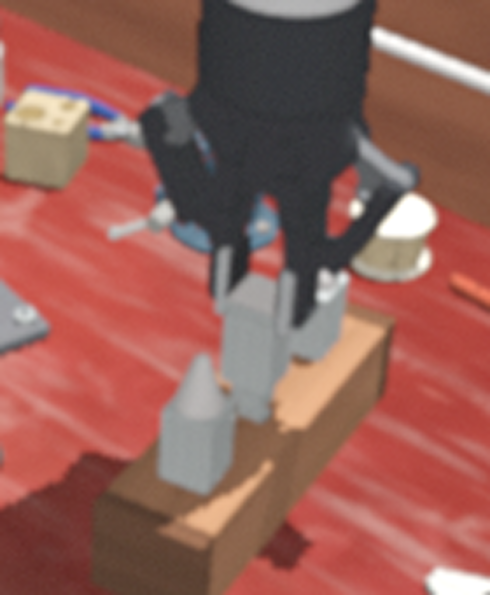

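Emit:
move_arm(rows=[[[0.005,0,0,0],[0.005,0,0,0],[0.004,0,0,0],[0.002,0,0,0],[0.001,0,0,0],[0,0,0,0],[0,0,0,0],[0,0,0,0]]])

```text
time_s: 10.4
ee_pos: [0.4885, -0.1201, 0.0779]
tool_rot: [0.703, -0.073, 0.703, 0.073]
force: [-0.7, -0.3, -1.9]
opening: 0.0239
```

Emit:
move_arm(rows=[[[0.001,0,0,0],[0.001,0,0,0],[0,0,0,0],[0,0,0,0],[0,0,0,0],[0,0,0,0],[0,0,0,0],[0,0,0,0]]])

```text
time_s: 11.4
ee_pos: [0.4886, -0.1201, 0.0764]
tool_rot: [0.704, -0.073, 0.703, 0.073]
force: [-1.6, 0.5, 7.2]
opening: 0.024
```

Seated (upward contact 10 N). Release with a moderate opening and go up.

Emit:
move_arm(rows=[[[0,0,0,0],[0,0,0,0],[0,0,0,0],[0,0,0,0],[-0.005,0,0,0],[-0.02,0,0,0],[-0.03,0,0,0],[-0.03,0,0,0]]], jaw=0.7)

```text
time_s: 12.4
ee_pos: [0.4883, -0.1201, 0.1619]
tool_rot: [0.703, -0.073, 0.703, 0.073]
force: [1.5, -0.6, 0.2]
opening: 0.0599
```

Run:
```python
from h import *
import pickle
plan([.547,-.108,.16],np.pi/2+.2065);s=manip.observe();print(s['force'],s['opening'])
c=get_calibration('wrist');pickle.dump(c,open('c4.pkl','wb'));cv2.imwrite('pics/w4.png',grab_frame('wrist')[:,:,::-1])
```

```text
pos [ 0.4883 -0.1201  0.1619] shift [ 0.0019 -0.0002  0.0599] turn -0.0003 y ang 101.81 tilt [-0.0001  0.    ]
[ 1.50125711 -0.62431258  0.24082158] 0.059931439852114445
```

View pics/w4.png

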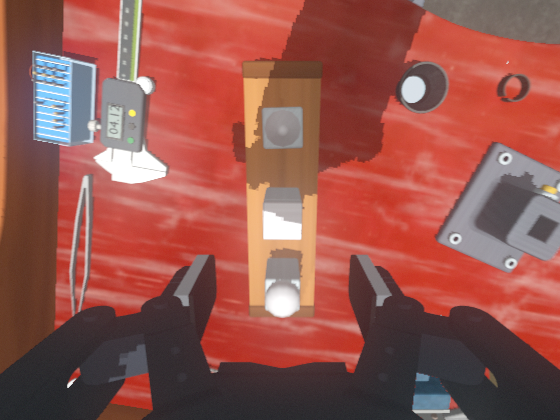

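Emit:
move_arm(rows=[[[0,0,0.03,0],[0,0,0.03,0],[0.01,0,0,0],[0.02,0,0,0],[0.02,0,0,0],[0.02,0,0,0],[0.012,0,0,0],[0.004,0,0,0]]])

```text
time_s: 13.45
ee_pos: [0.5465, -0.1079, 0.0742]
tool_rot: [0.703, -0.073, 0.704, 0.073]
force: [-0.6, 0.5, 0.7]
opening: 0.0599
```

Emit:
move_arm(rows=[[[0,0,0,0],[0,0,0,0],[0,0,0,0],[0,0,0,0],[0,0,0,0],[0,0,0,0],[0,0,0,0],[0,0,0,0]]], jaw=0, force=80)

```text
time_s: 14.45
ee_pos: [0.5476, -0.1078, 0.0758]
tool_rot: [0.704, -0.073, 0.703, 0.073]
force: [-1.1, -0.3, 6.0]
opening: 0.0227
```

Run:
```python
from h import *
plan([.547,-.108,.0755],np.pi/2+.2065);s=manip.observe();print(s['force'],s['wrist_torque'],s['opening'])
cv2.imwrite('pics/s3.png',grab_frame('scene')[:,:,::-1]);crop('pics/s3.png','pics/c10.png',250,110,150,180,3.3)
```

```text
pos [ 0.5476 -0.1078  0.0758] shift [ 0.0003 -0.     -0.0006] turn -0.0003 y ang 101.81 tilt [ 0.0013 -0.0002]
[-1.06865692 -0.31081633  5.96669901] [ 0.11579597  0.3008588  -0.02331501] 0.02271081611805516
```

View pics/c10.png

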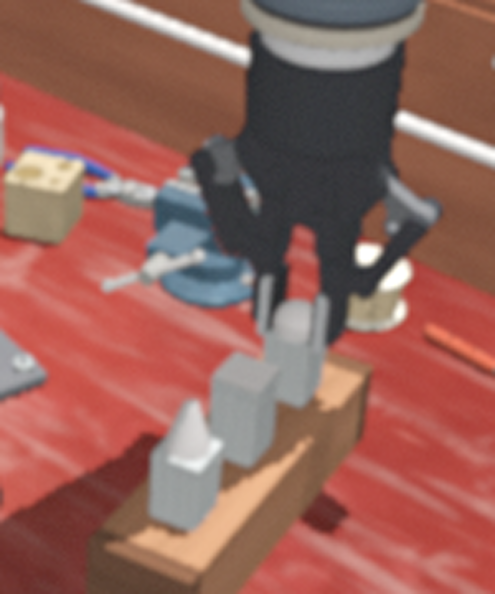

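Emit:
move_arm(rows=[[[-0.01,0,0,0],[-0.03,0,0,0],[-0.032,0,0,0],[0,0.03,-0.006,0],[0,0.045,-0.009,0],[0,0.045,-0.009,0],[0,0.045,-0.009,0],[0,0.042,-0.0076,0]]])

```text
time_s: 15.5
ee_pos: [0.4644, 0.0879, 0.1475]
tool_rot: [0.704, -0.073, 0.703, 0.073]
force: [1.7, 0.8, -2.2]
opening: 0.0231
```

Emit:
move_arm(rows=[[[0,0,0,0.137],[0,0,0,0.137],[0,0,0,0.137],[0,0,0,0],[0,0,0,0],[0,0,0,0],[0,0,0,0],[0,0,0,0]]])

```text
time_s: 16.5
ee_pos: [0.4651, 0.0865, 0.1468]
tool_rot: [0.703, 0.072, 0.703, -0.072]
force: [-0.1, 0.7, -2.4]
opening: 0.0233
```

Run:
```python
from h import *
import pickle
plan([.4655,.0867,.147],np.pi/2-.205);s=manip.observe();print(s['force'],s['wrist_torque'],s['opening'])
c=get_calibration('wrist');pickle.dump(c,open('c5.pkl','wb'));cv2.imwrite('pics/w5.png',grab_frame('wrist')[:,:,::-1])
crop('pics/w5.png','pics/c11.png',210,100,150,150,4)
```

```text
pos [0.4651 0.0865 0.1468] shift [-0.0002  0.0003  0.0004] turn 0.0005 y ang 78.28 tilt [-0.0001  0.    ]
[-0.05735162  0.6753276  -2.44216921] [0.01427367 0.0022782  0.01273381] 0.023255706180361557
```

View pics/w5.png

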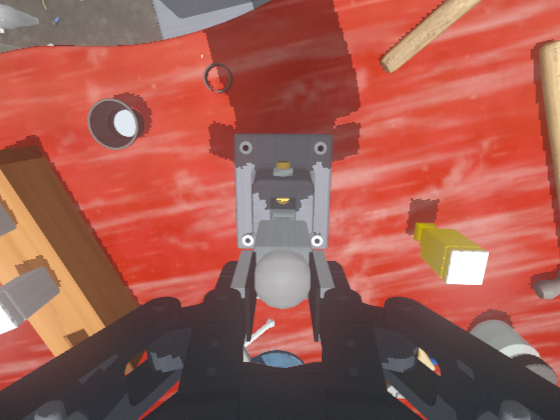

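View pics/c11.png

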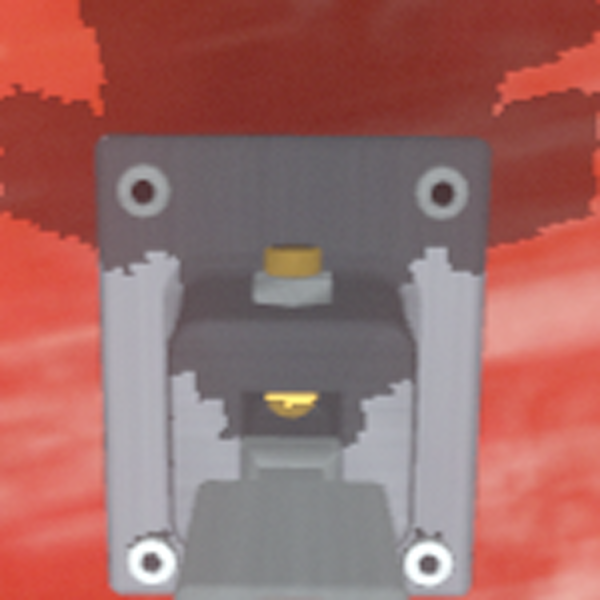

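Run:
```python
from h import *
import pickle
c=pickle.load(open('c5.pkl','rb'));R=Rt();p=manip.observe()['ee_pos']
f=lambda x,y,z:(R.T@(at('wrist',(210+x/4,100+y/4),z,c)-p)).round(4)
print('socket edge L,R',f(243,392,.058),f(343,392,.058),'want z -.0085')
print('column',f(172,335,.058),f(412,335,.058),f(293,320,.058))
zb=p[2]-.0258
print('shank bottom',f(243,437,zb-.037),f(340,437,zb-.037),f(290,437,zb-.043))
print('screws',[f(*q,.01) for q in [(143,191),(442,193),(428,564),(151,562)]])
```

```text
socket edge L,R [ 0.0888 -0.0077 -0.0094] [ 0.0888  0.0105 -0.0094] want z -.0085
column [ 0.0888 -0.0203 -0.02  ] [ 0.0888  0.0227 -0.0199] [ 0.0888  0.0014 -0.0227]
shank bottom [ 0.0628 -0.0069 -0.0084] [ 0.0628  0.009  -0.0084] [ 0.0688  0.0008 -0.0067]
screws [array([ 0.1368, -0.0298, -0.0407]), array([ 0.1368,  0.0328, -0.0402]), array([0.1368, 0.0322, 0.043 ]), array([ 0.1368, -0.0305,  0.0424])]
```

Emit:
move_arm(rows=[[[0.005,0.0003,0,0],[0.008,0,0,0],[0.008,0,0,0],[0.006,0,0,0],[0.004,0,0,0],[0.002,0,0,0],[0,0,0,0],[0,0,0,0]]], force=100)

```text
time_s: 17.55
ee_pos: [0.4652, 0.0868, 0.114]
tool_rot: [0.704, 0.072, 0.703, -0.072]
force: [-0.6, -0.4, -2.1]
opening: 0.0223
```

Run:
```python
from h import *
plan([.4655,.0867,.096],np.pi/2-.205);s=manip.observe();print(s['force'],s['wrist_torque'],s['opening'])
```

```text
pos [0.4652 0.0868 0.114 ] shift [ 0.018  -0.0001  0.0003] turn 0.0002 y ang 78.26 tilt [0.0003 0.0001]
[-0.59298458 -0.36589159 -2.06487919] [-0.0022563  -0.04196643 -0.04268884] 0.022257386724648796
```

In the mouth without load. Now onto the ball gently.

Emit:
move_arm(rows=[[[0.001,0,0,0],[0.001,0,0,0],[0.001,0,0,0],[0.001,0,0,0],[0.001,0,0,0],[0.001,0,0,0],[0.001,0,0,0],[0.001,0,0,0]]])

```text
time_s: 18.55
ee_pos: [0.4655, 0.0868, 0.1059]
tool_rot: [0.704, 0.072, 0.703, -0.072]
force: [0.5, -0.7, -0.5]
opening: 0.0222
```

Emit:
move_arm(rows=[[[0.001,0,0,0],[0.001,0,0,0],[0.001,0,0,0],[0.001,0,0,0],[0.001,0,0,0],[0.001,0,0,0],[0.001,0,0,0],[0.001,0,0,0]]])

```text
time_s: 19.55
ee_pos: [0.4654, 0.0869, 0.0978]
tool_rot: [0.704, 0.072, 0.703, -0.072]
force: [1.4, -0.1, 2.4]
opening: 0.0223
```

Run:
```python
from h import *
plan([.4655,.0867,.094],np.pi/2-.205);s=manip.observe();print(s['force'],s['wrist_torque'],s['opening'])
```

```text
pos [0.4654 0.0869 0.0978] shift [ 0.0038 -0.0002  0.0001] turn 0.0003 y ang 78.27 tilt [0.0006 0.0002]
[ 1.43413026 -0.12412504  2.3926683 ] [ 0.16331771 -0.41631869  0.00499991] 0.022297740759768207
```

Emit:
move_arm(rows=[[[0.0006,0,0,0],[0.0006,0,0,0],[0.0006,0,0,0],[0.0006,0,0,0],[0.0006,0,0,0],[0.0006,0,0,0],[0,0,0,0],[0,0,0,0]]])

```text
time_s: 20.55
ee_pos: [0.465, 0.0867, 0.0941]
tool_rot: [0.703, 0.072, 0.704, -0.072]
force: [0.9, -0.9, -3.7]
opening: 0.0223
```

Emit:
move_arm(rows=[[[0.0004,0,0,0],[0.0004,0,0,0],[0.0004,0,0,0],[0.0004,0,0,0],[0,0,0,0],[0,0,0,0],[0,0,0,0],[0,0,0,0]]])

```text
time_s: 21.55
ee_pos: [0.4651, 0.0868, 0.0926]
tool_rot: [0.703, 0.072, 0.703, -0.072]
force: [-0.3, -0.3, -1.9]
opening: 0.0221
```

Emit:
move_arm(rows=[[[0.0004,0,0,0],[0.0004,0,0,0],[0.0004,0,0,0],[0.0004,0,0,0],[0,0,0,0],[0,0,0,0],[0,0,0,0],[0,0,0,0]]])

```text
time_s: 22.55
ee_pos: [0.4654, 0.0868, 0.0913]
tool_rot: [0.704, 0.072, 0.703, -0.072]
force: [-0.7, -1.3, 5.0]
opening: 0.0227
```

Emit:
move_arm(rows=[[[0.0004,0,0,0],[0.0004,0,0,0],[0.0004,0,0,0],[0.0004,0,0,0],[0,0,0,0],[0,0,0,0],[0,0,0,0],[0,0,0,0]]])

```text
time_s: 23.55
ee_pos: [0.4664, 0.0868, 0.091]
tool_rot: [0.704, 0.073, 0.702, -0.072]
force: [-2.1, -2.3, 25.7]
opening: 0.0228
```

Emit:
move_arm(rows=[[[0,0,0,0],[0,0,0,0],[0,0,0,0],[0,0,0,0],[0,0,0,0],[0,0,0,0],[0,0,0,0],[0,0,0,0]]])

```text
time_s: 24.55
ee_pos: [0.4664, 0.0868, 0.091]
tool_rot: [0.704, 0.073, 0.702, -0.072]
force: [-3.0, -1.1, 25.1]
opening: 0.0222
```

Run:
```python
from h import *
plan([.4655,.0867,.091],np.pi/2-.205);s=manip.observe();print(s['force'],s['wrist_torque'],s['opening'])
cv2.imwrite('pics/s4.png',grab_frame('scene')[:,:,::-1]);crop('pics/s4.png','pics/c12.png',170,130,110,120,5)
```

```text
pos [0.4664 0.0868 0.091 ] shift [ 0.     -0.0003 -0.0008] turn -0.0002 y ang 78.24 tilt [0.0031 0.0007]
[-2.99717348 -1.10256891 25.08411084] [-0.52209108  0.8808338   0.01793337] 0.02216595245567736
```

View pics/c12.png

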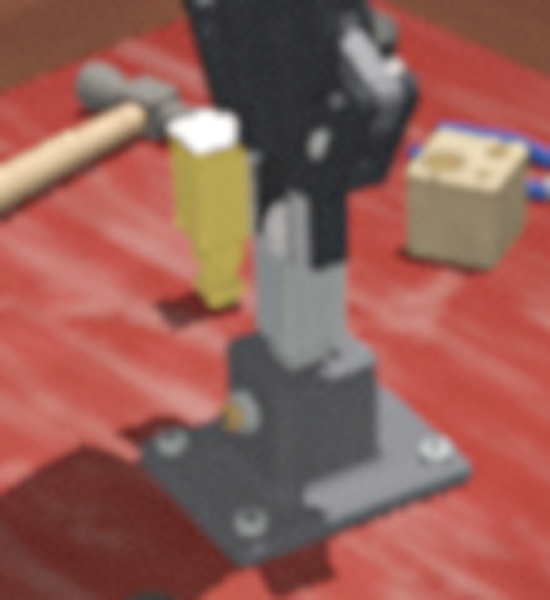

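Emit:
move_arm(rows=[[[-0.001,0,0,0],[-0.0007,0,0,0],[0,0,0,0],[0,0,0,0],[0,0,0,0],[0,0,0,0],[0,0,0,0],[0,0,0,0]]])

```text
time_s: 25.6
ee_pos: [0.4654, 0.0868, 0.0913]
tool_rot: [0.704, 0.072, 0.703, -0.072]
force: [-0.2, -0.4, 6.4]
opening: 0.0226
```

Emit:
move_arm(rows=[[[0,0,0,0],[0,0,0,0],[0,0,0,0],[0,0,0,0],[-0.005,0,0,0],[-0.02,0,0,0],[-0.04,0,0,0],[-0.04,0,0,0]]], jaw=0.7)

```text
time_s: 26.6
ee_pos: [0.4649, 0.0867, 0.1975]
tool_rot: [0.703, 0.072, 0.703, -0.072]
force: [0.2, 0.2, -1.0]
opening: 0.06
```

Run:
```python
from h import *
import pickle
plan([.4655,.0867,.091],np.pi/2-.205);s=manip.observe();print(s['force'],s['wrist_torque'],s['opening'])
cv2.imwrite('pics/s5.png',grab_frame('scene')[:,:,::-1]);crop('pics/s5.png','pics/c13.png',180,130,200,170,3.5)
c=get_calibration('wrist');pickle.dump(c,open('c6.pkl','wb'));cv2.imwrite('pics/w6.png',grab_frame('wrist')[:,:,::-1])
```

```text
pos [0.4649 0.0867 0.1975] shift [0.1065 0.0002 0.0006] turn 0.0001 y ang 78.26 tilt [-0.0003 -0.0002]
[ 0.20717865  0.21463898 -1.02494597] [ 0.03914338 -0.06127644  0.02131291] 0.05998395778346634
```

View pics/c13.png

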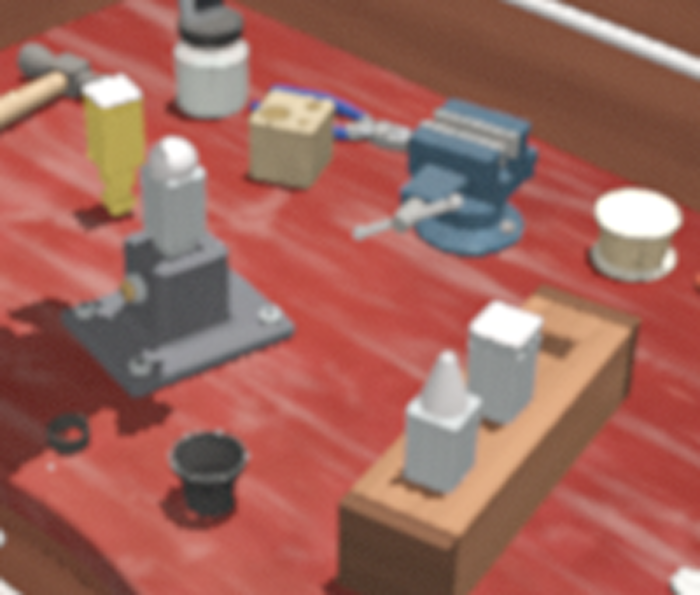

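View pics/w6.png

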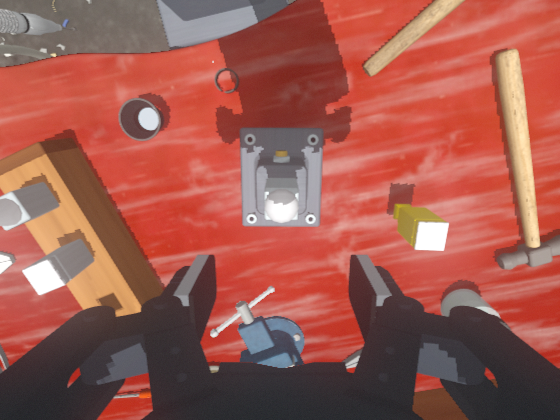

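Run:
```python
from h import *
crop('pics/s5.png','pics/c14.png',205,155,55,70,8)
for z in (.0655,.1055): print(z,[proj('scene',[.4655+a*.98*.013+b*.2*.013,.0835-a*.2*.013+b*.98*.013,z]).round(1) for a,b in [(-1,-1),(-1,1),(1,-1)]])
```

```text
0.0655 [array([228.6, 201.3]), array([221.5, 194.9]), array([240.6, 197. ])]
0.1055 [array([228. , 182.9]), array([220.7, 176.7]), array([240.2, 178.8])]
```

View pics/c14.png

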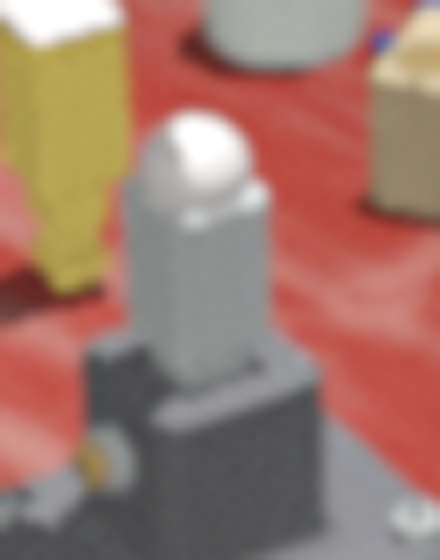

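```bash
python3 -c "
from rig import *
print(job_done(),manip.observe()['time_s'])"
```

```text
the job is handed in; nothing more can be done
the job is handed in; nothing more can be done
```

I swapped the stakes and handed the job in at about 27 s. The interface gives no verdict, so the results below rest on my own measurements.

- **Flat stake:** I drew it out past the ball. It now stands in the rack's middle hole, let go; I felt about 10 N as its shoulder seated.
- **Domed stake:** I pushed it past the ball into the socket. The force dropped at the click, then it slid freely for 1.5 to 2.5 mm until it met the stop. I held about 25 to 28 N on it for more than a second, eased off and let go.

The final pictures show the domed stake upright in the socket, and the flat and pointed stakes upright in the rack. The pointed stake and the yellow look-alike were not touched, and the gripper is clear of everything.

- **Cameras disagreed:** the fixed cameras and the wrist camera differed by about 4 to 7 mm in y. I went by the wrist camera and the gripper's own contact.
- **Domed stake height:** arm position puts the shoulder about 7 mm above the holder. The scene picture agrees to about 3 to 4 mm: the upper edge of the block matched 7.5 mm, the lower edge read about 3.5 mm lower. Both are under the 10.5 mm limit.
- **Ball:** I could not see it once the stake was in, so its position in the groove is inferred from the force drop and the free travel.

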